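Hang up the gauge, then hold the lamp arm level over its jig

ROBOT

A 6-joint arm with a two-finger parallel gripper is mounted at the origin on the work surface. World frame = base frame: x ahead of the robot, y to its left, z up, the work surface at z = 0. Lengths are in m, angles in rad, forces in N, time in s.
With the tool pointing down it reaches from about 0.35 to 0.8 m from the base axis. Payload 7.3 kg.
Tool frame: the origin (TCP) lies between the finger pads; the fingertips stand 25 mm ahead of it and the grasp point (between the pads) lies 6 mm ahead of it (r.tip_extent is the distance from the TCP to the fingertips, in m); z points along the fingers, y is the line along which they close (so a half turn about z gives the same grasp; the last joint's range is limited). The gripper opens to 85 mm and grips with 20 to 120 N. Pads are 22 mm wide; open, the fingers measure 114 mm over their backs; the gripper's body (76 mm by 85 mm) begins 54 mm behind the grasp point. The pads swing forward as they close: fully open they stand 13 mm farther back than shut.
Start: joints at [0.965, 0.342, 1.524, -0, 1.275, -0.146], TCP at [0.233, 0.47, 0.256] pointing down, gripper open.
Joint ranges: [-2.53, 2.53], [-0.77, 2.02], [0.04, 2.7], [-1, 4.14], [0.28, 2.66], [-3.11, 3.11]. Speed limits (rad/s): [2.57, 2.57, 3.14, 3.14, 3.14, 3.14].

INTERFACE

Orientations are given as a unit quaternion [x, y, z, w].
In Python, from workcell import r, command_gripper, optics gives the robot as it stands. The module is installed in compiled form; this text tells all that it offers. Calls block until the motion is done:
- r.reach(position, orientation): joint-space move of the TCP to a pose.
- r.move_straight(position, orientation=None, speed=0.15, max_force=None): straight line of the TCP; orientation=None keeps the orientation; speed is the mean speed in m/s. With max_force (N) it stops when the force on the tool has changed by that much, and returns True; else False.
- r.movej(angles): joint-space move.
- command_gripper(opening, force=None): finger opening in m; force is the grip in N (None keeps the last); returns when the fingers have stopped.
- r.hold(seconds).
- r.solve_ik(position, orientation): joint angles nearest the present ones, or None.
- r.read_state(): the state.
- optics.get_image(name): name is "scene" or "side" or "wrist"; returns (picture, depth): 420x560x3 uint8, red, green, blue; 420x560 float32, m along the optical axis (not along the pixel's ray), 0 where there is no reading.
- optics.camera_model(name): a dict with "K" (3x3 intrinsics, pixels), "R" (3x3) and "t" (3): a world point X has camera coordinates R X + t; the wrist camera has in their place "tool_from_camera" (4x4, takes a point from camera to tool coordinates, whose origin is the TCP and whose axes are the flange's). Camera axes: x right, y down, z forward; pixel columns grow to the right and rows downward; lengths in m; the calibration is good to about 2 mm. A picture is of the moment at which its call begins: read the wrist's pose just before it. camera_model takes no time and is no camera call.
A pose or a line that the arm cannot do raises r.PlanningError and nothing moves.
- r.finish_job(): hands the job in; it is judged then, once.
The state is a dict: "time_s": time; "joint_positions": joint angles; "dq": joint speeds; "tau": joint torques, N m; "eef_pos": TCP position; "eef_rot": TCP orientation; "contact_force": force on the tool from outside, world axes, zero at the start; "torque": the same for the moment, N m; "grip_width": finger opening in m; "grip_force": force on a finger pad.
Only numpy, scipy, OpenCV 4.12 (cv2) and the standard library are available. Lean on these libraries where they do the work, as an engineer would, in place of code of your own. Each camera call takes 0.05 s, during which the arm holds its last target. There are 200 camera calls.

TASK

First pull the steel gauge plate out of the slot in the jig and hang it by its eye on the peg of the stand, let go of it and leave it hanging there. Then lift the lopsided microscope lamp arm by its balance point (not its middle) and hold it level and still over the jig, its drum over the big recess and its pin over the small hole, both about 4 cm above the jig's top face, ready to be lowered. Finish while still holding it there, and leave the other things on the bench where they are.

Things in the scene. Friction and masses are not known exactly. Their poses are not given: they have to be found in the camera images.
- jig: Fixed grey-painted metal block 280 x 86 x 30 mm; origin at the centre of its underside, x along its length, z up. In its top face, all 18 mm deep: a round recess of 54 mm diameter at x = -100 mm, a round hole of 22 mm diameter at x = +100 mm, and at the centre a slot 10 mm (along x) by 32 mm (along y).
- jig_recess (a point): Centre of the mouth of the big round recess, in the jig's top face, 30 mm above the bench; z up.
- jig_hole (a point): Centre of the mouth of the small round hole, in the jig's top face, 30 mm above the bench; z up.
- gauge: Loose steel plate, 8 mm thick (x), 128 mm tall (z), about 200 g, at first upright in the jig's slot, 18 mm deep, thickness along the jig's x. Origin: centre of its bottom edge. Tongue 30 mm wide up to 22 mm; body 44 mm wide from 22 to 90 mm with a round eye of 26 mm diameter centred 68 mm up; gripping tab 24 mm wide from 90 to 128 mm.
- gauge_eye (a point): Centre of the gauge's eye, 68 mm above its bottom edge; axes as the gauge, the eye's axis is x.
- stand: Fixed steel stand: round foot 100 mm across, 12 mm high; post of 18 mm diameter up to 162 mm. A round peg of 8 mm diameter leaves the post's axis 150 mm above the bench towards the stand's -x (roughly towards the robot), rises 0.17 mm per mm and ends 80 mm from the post's axis. Origin: centre of the foot's underside, z up.
- peg_mid (a point): Point on the peg's axis 45 mm from the post's axis, 158 mm above the bench; its -x points level outwards to the peg's free end (35 mm farther), +x towards the post, z up.
- lamp_arm: Loose lopsided arm, about 450 g, standing on drum and pin. Bar 20 mm wide (y), from 24 to 44 mm high, along x from the drum to x = 114 mm. Heavy grey upright drum, 48 mm diameter, 55 mm high with its lens, at x = -100 mm; pin of 16 mm diameter under the bar at x = 100 mm (6 mm screw head above). Origin midway between drum and pin, level with their undersides; z up.
- balance (a point): Balance point of the lamp arm, on the bar's centre line 34 mm above the arm's underside (the centre of mass is 5 mm below it), 55 mm from the drum's axis towards the pin (x = -45 mm); there the bar's sides can be pinched from above. Axes as the arm.
- drum_foot (a point): Centre of the drum's underside.
- pin_foot (a point): Centre of the pin's lower end.
- objective: Bystander: loose small steel microscope objective, 26 mm diameter, 45 mm tall, standing beside the jig; origin at its foot.
- eyepiece: Bystander: loose dull metal eyepiece, 36 mm diameter, 50 mm tall, standing beside the lamp arm; origin at its foot.
- beaker: Bystander: loose empty glass beaker, 60 mm diameter, 75 mm tall, standing beside the stand; origin at its foot.
- slide_box: Bystander: loose grey slide box 85 x 100 x 35 mm near the robot's left; origin under its centre.
- screwdriver: Bystander: loose screwdriver lying near the robot's right.
Mind the look-alikes: they are no part of the job. There is more than one size of the gauge; the one meant has the size given above.

How it is judged:
By the outcome, as a careful person would: the job done as asked, in the order asked, and still so for the second after the job is handed in, while the arm keeps its last pose, push and grip.
It also fails if it takes over 51 s, if anything falls off the work surface, if the arm or the gripper's body presses on something with over 40 N, if the wrist force passes 120 N, or if a joint passes its speed limit or range.

## Working session

There is one attempt and no reset: what is moved stays moved. The work goes in short steps, each a Python script; the robot and the scene stay as the last script left them, time stands still between calls to the robot, and variables do not carry over. Pictures are saved under pics/ and viewed, at most 10 in all, crops included, and the job is handed in when it is done.

```bash
mkdir -p pics
python3 - <<'E'
from workcell import r, optics
import cv2, numpy as np
for n in ("scene","side"):
    p,d=optics.get_image(n); m=optics.camera_model(n)
    np.savez(f"pics/{n}0.npz",p=p,d=d,**{k:np.array(m[k]) for k in "KRt"})
    cv2.imwrite(f"pics/{n}0.png",cv2.resize(p[:,:,::-1],(784,588),interpolation=cv2.INTER_CUBIC))
    R=np.array(m["R"]);print(n,-R.T@np.array(m["t"]),R[2],m["K"])
s=r.read_state();print(s,r.tip_extent);print(optics.camera_model("wrist"))
E
```

```text
scene [1.0371372  0.71190391 0.89955148] [-0.45678774 -0.57940529 -0.67500701] [[472.44201119   0.         278.56224864]
 [  0.         472.44201119 205.59657673]
 [  0.           0.           1.        ]]
side [-0.39813358  0.9045198   0.80305908] [ 0.64009432 -0.59998884 -0.47988818] [[509.67587835   0.         276.76609834]
 [  0.         509.67587835 213.68076583]
 [  0.           0.           1.        ]]
{'time_s': 0.1, 'joint_positions': array([ 9.65011033e-01,  3.42690152e-01,  1.52492305e+00, -2.01254589e-05,
        1.27539109e+00, -1.45969992e-01]), 'dq': array([ 0.0011657 , -0.00152569, -0.00179047,  0.00070556, -0.00056468,
        0.00044952]), 'tau': array([ 2.07614219e-03, -4.34447908e+01, -2.46492112e+01, -1.90926999e-04,
        4.58104361e-03,  3.76902665e-05]), 'eef_pos': array([0.23277223, 0.47021846, 0.25567562]), 'eef_rot': array([ 2.27884690e-01,  9.73687871e-01, -6.60076376e-04, -2.50145743e-04]), 'contact_force': array([-0.01609726, -0.84077057, -0.05765627]), 'torque': array([ 0.01125256,  0.06169307, -0.01393484]), 'grip_force': 0.0, 'grip_width': 0.08547304419133862} 0.025
{'K': array([[362.53833732,   0.        , 274.34018969],
       [  0.        , 362.53833732, 213.92627447],
       [  0.        ,   0.        ,   1.        ]]), 'tool_from_camera': array([[ 1.48646644e-03, -9.45008939e-01, -3.27041122e-01,
         8.41649190e-02],
       [ 9.99998769e-01,  1.56899206e-03,  1.14758770e-05,
         2.11423647e-04],
       [ 5.02280117e-04, -3.27040737e-01,  9.45010108e-01,
        -1.17764626e-01],
       [ 0.00000000e+00,  0.00000000e+00,  0.00000000e+00,
         1.00000000e+00]])}
```

View pics/scene0.png

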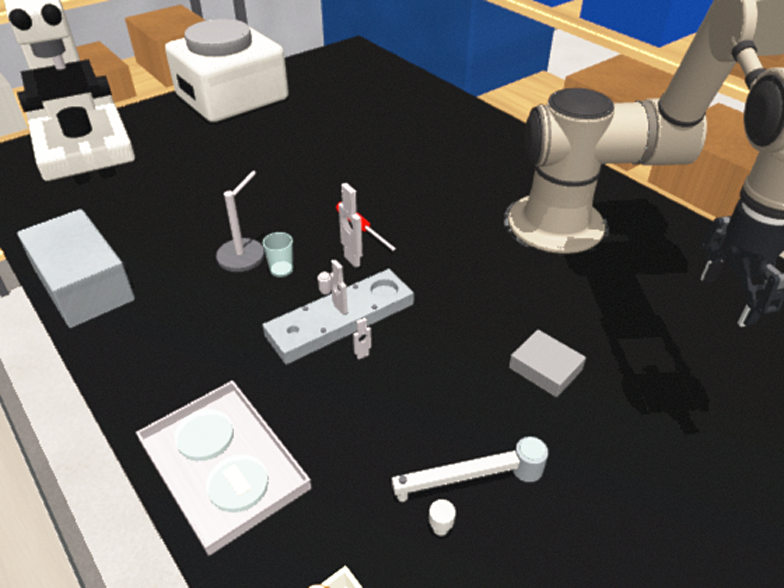

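View pics/side0.png

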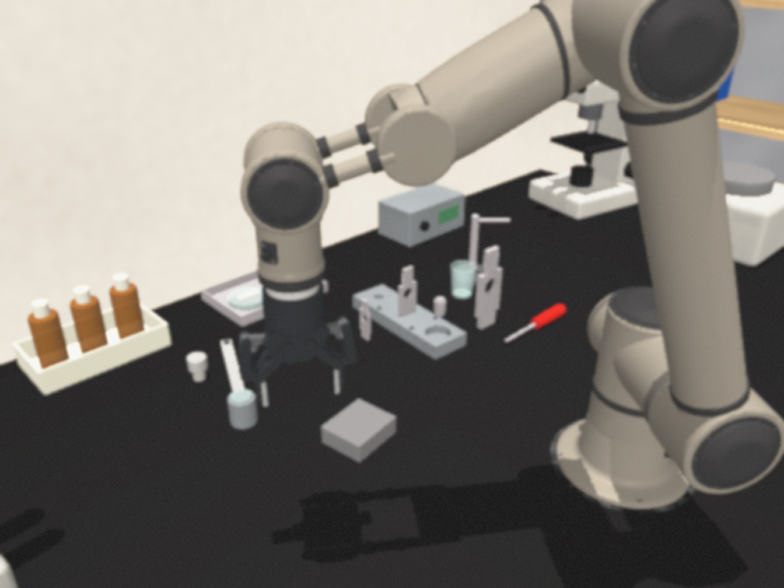

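Scene picture (784x588): the jig has its recess at (384,288) and its hole at (293,330). The gauge stands in the slot at (338,290), with a larger look-alike at (350,225) and a smaller one at (362,338). The stand is at (239,255) with the beaker beside it. The lamp drum is at (531,450) and the pin end at (403,485). The side view agrees. Next I'll get coarse positions from depth.

```bash
cat > h.py <<'E'
import numpy as np, cv2
from scipy.spatial.transform import Rotation as Ro
def cloud(d,K,R,t):
    v,u=np.mgrid[:d.shape[0],:d.shape[1]]
    c=np.stack([(u-K[0,2])/K[0,0]*d,(v-K[1,2])/K[1,1]*d,d],-1)
    X=(c-t)@R; X[d<=0]=np.nan; return X
def load(n):
    z=np.load(f"pics/{n}.npz"); return z["p"],z["d"],z["K"],z["R"],z["t"]
def wrist(name):
    from workcell import r, optics
    s=r.read_state(); p,d=optics.get_image("wrist"); m=optics.camera_model("wrist")
    T=np.array(m["tool_from_camera"]); A=Ro.from_quat(s["eef_rot"]).as_matrix()
    Rw=A@T[:3,:3]; o=A@T[:3,3]+s["eef_pos"]
    np.savez(f"pics/{name}.npz",p=p,d=d,K=np.array(m["K"]),R=Rw.T,t=-Rw.T@o)
    return p,d
def down(yaw):  # tool z down; tool y (closing line) along world yaw
    y=np.array([np.cos(yaw),np.sin(yaw),0]); z=np.array([0,0,-1.]); x=np.cross(y,z)
    return Ro.from_matrix(np.stack([x,y,z],1)).as_quat()
E
python3 - <<'E'
from h import *
p,d,K,R,t=load("scene0"); X=cloud(d,K,R,t)
for n,u,v in [("recess",384,288),("hole",293,330),("gaugetab",337,268),("big tab",348,192),("small tab",362,326),("foot",239,258),("posttop",229,194),("pegend",253,174),("drum",531,445),("screw",403,481),("eyepiece",442,508),("beaker",280,268),("objective",325,278),("box",548,355),("table",450,400)]:
    print(n,np.round(X[round(v/1.4),round(u/1.4)],4))
E
```

```text
recess [ 0.4486 -0.0551  0.0136]
hole [ 0.6523 -0.0672  0.0143]
gaugetab [ 0.5626 -0.0398  0.1391]
big tab [ 0.4457 -0.1669  0.1816]
small tab [0.5789 0.0544 0.0774]
foot [ 0.6276 -0.3154  0.0139]
posttop [ 0.6181 -0.3259  0.162 ]
pegend [ 0.5441 -0.3637  0.1617]
drum [0.5149 0.3921 0.0541]
screw [0.7036 0.3207 0.052 ]
eyepiece [0.6866 0.3866 0.0517]
beaker [ 0.5846 -0.221   0.028 ]
objective [ 0.5432 -0.1188  0.0468]
box [0.3459 0.2775 0.0373]
table [0.5262 0.2269 0.004 ]
```

Run:
```python
from h import *
from workcell import r
import itertools
ims=[]
for n,c in [("w_lamp",(0.60,0.355)),("w_jig",(0.55,-0.06)),("w_stand",(0.58,-0.30))]:
    best=None
    for yaw in (0,np.pi):
        xd=np.array([-np.sin(yaw),np.cos(yaw)])
        pos=np.array([*(np.array(c)+0.068*xd),0.35 if n!="w_stand" else 0.42])
        q=r.solve_ik(pos,down(yaw))
        if q is not None:
            k=abs(q[5]); 
            if best is None or k<best[0]: best=(k,pos,down(yaw),yaw)
    print(n,best)
    r.reach(best[1],best[2]); r.hold(0.3); p,d=wrist(n); ims.append(p)
print(r.read_state()["time_s"])
cv2.imwrite("pics/w3.png",cv2.resize(np.vstack(ims[1:])[:,:,::-1],None,fx=.71,fy=.71,interpolation=cv2.INTER_AREA))
cv2.imwrite("pics/wl.png",ims[0][:,:,::-1])
```

```text
w_lamp (np.float64(0.5098145264543206), array([0.6  , 0.423, 0.35 ]), array([0.70710678, 0.70710678, 0.        , 0.        ]), 0)
w_jig (np.float64(0.12480047563963836), array([0.55 , 0.008, 0.35 ]), array([0.70710678, 0.70710678, 0.        , 0.        ]), 0)
w_stand (np.float64(0.5031161398863739), array([ 0.58 , -0.232,  0.42 ]), array([0.70710678, 0.70710678, 0.        , 0.        ]), 0)
5.1083
```

View pics/w3.png

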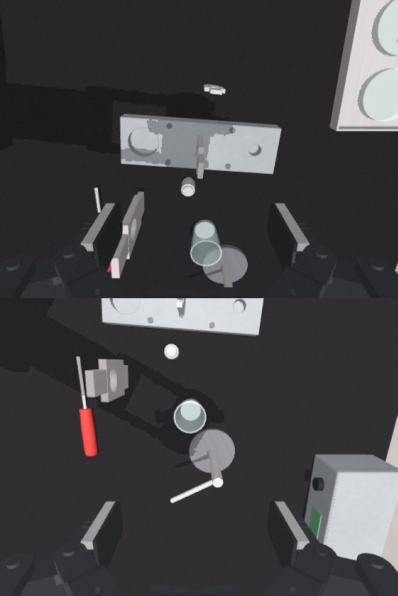

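View pics/wl.png

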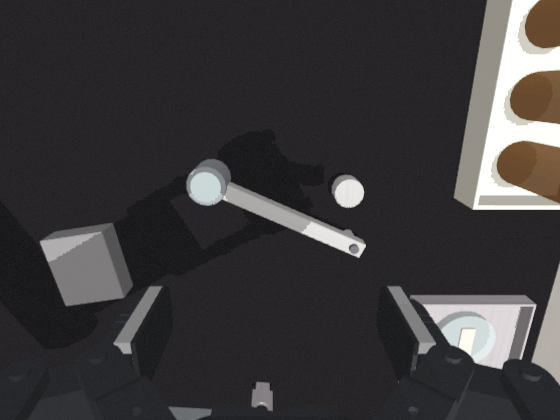

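Top crop (w_jig): jig in the middle, recess on the left, hole on the right, and the gauge upright in the slot. The large look-alike is at lower left and the small one above the jig. Bottom crop (w_stand): post top at (217,482), peg end at (172,500). Lamp view: drum at (207,185), screw at (354,248), eyepiece clear of the bar. I'll fit the poses from the clouds.

```bash
cat > fit.py <<'E'
from h import *
def pts(n,lo,hi,x0,x1,y0,y1):
    X=cloud(*load(n)[1:]).reshape(-1,3); X=X[~np.isnan(X[:,0])]
    m=(X[:,2]>lo)&(X[:,2]<hi)&(X[:,0]>x0)&(X[:,0]<x1)&(X[:,1]>y0)&(X[:,1]<y1); return X[m]
def rect(P):
    (c,s,a)=cv2.minAreaRect((P[:,:2]*1000).astype(np.float32)); return np.round(c,1),np.round(s,1),round(a,2),len(P),np.round(np.median(P[:,2]),4)
E
python3 - <<'E'
from fit import *
for n in ("w_jig","scene0"):
    P=pts(n,.024,.036,.38,.73,-.14,.02); print(n,"jig",rect(P))
    P=pts(n,.105,.16,.5,.6,-.1,0.02); print(" gauge tab",rect(P),np.round(P.min(0),4),np.round(P.max(0),4),P.mean(0))
P=pts("w_jig",-.01,.02,.6,.72,-.12,0);
for n in ("w_lamp","scene0"):
    P=pts(n,.040,.048,.45,.75,.28,.45); print(n,"bar",rect(P))
    P=pts(n,.0505,.06,.45,.56,.36,.43); print(" drum",rect(P),cv2.minEnclosingCircle((P[:,:2]*1000).astype(np.float32)))
    P=pts(n,.0475,.06,.66,.75,.28,.36); print(" screw",rect(P))
for n in ("w_stand","scene0"):
    P=pts(n,.145,.175,.5,.7,-.42,-.25); print(n,"pegpost",rect(P),np.round(P[P[:,0].argmin()],4),np.round(P[P[:,0].argmax()],4))
    a=P[P[:,0]<.60]; print(" peg mean",a.mean(0),np.linalg.svd(a-a.mean(0),full_matrices=0)[2][0])
    P=pts(n,.158,.168,.6,.7,-.42,-.25);
    if len(P): print(" posttop",rect(P))
    P=pts(n,.008,.016,.55,.72,-.42,-.25); print(" foot",rect(P),cv2.minEnclosingCircle((P[:,:2]*1000).astype(np.float32)))
E
```

```text
w_jig jig (array([557.3, -66.5]), array([125.2, 280.8]), 85.92, 12625, np.float64(0.03))
 gauge tab (array([558.5, -46.7]), array([23.9,  8.1]), 86.05, 298, np.float64(0.1394)) [ 0.5542 -0.0589  0.1052] [ 0.5632 -0.0348  0.1418] [ 0.5584012  -0.04326298  0.13337746]
scene0 jig (array([556.8, -71.1]), array([137. , 282.8]), 86.12, 2318, np.float64(0.0309))
 gauge tab (array([559. , -48.6]), array([28.4,  9.8]), 85.99, 98, np.float64(0.1282)) [ 0.5531 -0.0624  0.1054] [ 0.5641 -0.0347  0.1433] [ 0.56055331 -0.04598542  0.12692935]
w_lamp bar (array([621. , 390.4]), array([ 89.9, 232.7]), 66.12, 2393, np.float64(0.0439))
 drum (array([518.8, 399.4]), array([45.8, 46.4]), 30.48, 1186, np.float64(0.0542)) ((518.8372802734375, 399.0699157714844), 23.740121841430664)
 screw (array([700.6, 316.9]), array([10.6, 11.8]), 5.34, 69, np.float64(0.0499))
scene0 bar (array([622. , 389.1]), array([ 91.9, 232.4]), 65.68, 911, np.float64(0.0449))
 drum (array([519.3, 397.1]), array([47.2, 45.9]), 58.51, 352, np.float64(0.0551)) ((519.0941772460938, 396.7679138183594), 24.832775115966797)
 screw (array
[... 303 characters left out ...]
posttop (array([ 614.6, -334.2]), array([26.1, 16.9]), 46.09, 182, np.float64(0.1618))
 foot (array([ 613.3, -309. ]), array([ 99.2, 140.4]), 11.51, 2748, np.float64(0.012)) ((599.440673828125, -310.3645935058594), 77.50892639160156)
scene0 pegpost (array([ 584.5, -347. ]), array([92.8, 19.4]), 24.33, 118, np.float64(0.1601)) [ 0.5408 -0.363   0.1641] [ 0.6273 -0.3326  0.159 ]
 peg mean [ 0.57239562 -0.35047244  0.16167955] [ 0.90399394  0.37920547 -0.19747955]
 posttop (array([ 616.2, -334. ]), array([22.3, 16.5]), 53.1, 29, np.float64(0.1608))
 foot (array([ 621.2, -323.5]), array([118.9,  98.3]), 70.28, 521, np.float64(0.0129)) ((609.7691650390625, -317.53363037109375), 68.16301727294922)
```

Run:
```python
from fit import *
# jig refine
a=np.deg2rad(-4.0); P=pts("w_jig",.026,.033,.38,.73,-.14,.02)
c=np.array([.5585,-.0467]); Rm=np.array([[np.cos(a),np.sin(a)],[-np.sin(a),np.cos(a)]])
L=(P[:,:2]-c)@Rm.T; L=L[abs(L[:,1])<.055]
print("rect",rect(L), np.percentile(L,[.3,99.7],axis=0))
P=pts("w_jig",-.01,.022,.38,.73,-.14,.02); M=(P[:,:2]-c)@Rm.T
m=(abs(M[:,1])<.037)&(abs(M[:,0])<.135)
for s in (-1,1):
    q=M[m&(abs(M[:,0]-s*.1)<.035)]; print("hole",s,rect(q))
# lamp bar
a=np.deg2rad(-24.2); u=np.array([np.cos(a),np.sin(a)]);v=np.array([-u[1],u[0]]); dr=np.array([.5188,.3985])
for n in("w_lamp","scene0"):
    P=pts(n,.040,.048,.45,.75,.28,.45); l=(P[:,:2]-dr)@u; w=(P[:,:2]-dr)@v
    for lo in range(30,210,30):
        k=(l>lo/1e3)&(l<lo/1e3+.03)&(abs(w)<.025); print(n,lo,np.round(np.percentile(w[k],[2,98])*1e3,1),end=" ")
    print(l.max())
from workcell import r, command_gripper
g=(.5585,-.0467); q=down(np.deg2rad(-4))
command_gripper(.04,60)
r.reach([*g,.24],q); r.move_straight([*g,.132],speed=.12,max_force=15)
command_gripper(0); s=r.read_state(); print(s["time_s"],s["grip_width"],s["grip_force"],s["eef_pos"],s["contact_force"])
```

```text
Traceback (most recent call last):
  File "fit.py", line 6, in rect
    (c,s,a)=cv2.minAreaRect((P[:,:2]*1000).astype(np.float32)); return np.round(c,1),np.round(s,1),round(a,2),len(P),np.round(np.median(P[:,2]),4)
                                                                                                                                        ~^^^^^
IndexError: index 2 is out of bounds for axis 1 with size 2
```

```bash
sed -i 's/np.median(P\[:,2\])/np.median(P[:,-1])/' fit.py
python3 - <<'E'
from fit import *
a=np.deg2rad(-4.0); P=pts("w_jig",.026,.033,.38,.73,-.14,.02)
c=np.array([.5585,-.0467]); Rm=np.array([[np.cos(a),np.sin(a)],[-np.sin(a),np.cos(a)]])
L=(P[:,:2]-c)@Rm.T; L=L[abs(L[:,1])<.055]
print("rect",rect(L), np.percentile(L,[.3,99.7],axis=0))
P=pts("w_jig",-.01,.022,.38,.73,-.14,.02); M=(P[:,:2]-c)@Rm.T
m=(abs(M[:,1])<.037)&(abs(M[:,0])<.135)
for s in (-1,1):
    q=M[m&(abs(M[:,0]-s*.1)<.035)]; print("hole",s,rect(q))
a=np.deg2rad(-24.2); u=np.array([np.cos(a),np.sin(a)]);v=np.array([-u[1],u[0]]); dr=np.array([.5188,.3985])
for n in("w_lamp","scene0"):
    P=pts(n,.040,.048,.45,.75,.28,.45); l=(P[:,:2]-dr)@u; w=(P[:,:2]-dr)@v
    for lo in range(30,210,30):
        k=(l>lo/1e3)&(l<lo/1e3+.03)&(abs(w)<.025); print(n,lo,np.round(np.percentile(w[k],[2,98])*1e3,1),end=" ")
    print(l.max())
from workcell import r, command_gripper
g=(.5585,-.0467); q=down(np.deg2rad(-4))
command_gripper(.04,60)
r.reach([*g,.24],q); r.move_straight([*g,.132],speed=.12,max_force=15)
command_gripper(0); s=r.read_state(); print(s["time_s"],s["grip_width"],s["grip_force"],s["eef_pos"],s["contact_force"])
E
```

```text
rect (array([ 0.2, -0.8]), array([ 87.2, 280.8]), 89.88, 12323, np.float64(0.0033)) [[-0.13896413 -0.04340773]
 [ 0.1393277   0.0425716 ]]
hole -1 (array([-101.4,   -3.1]), array([50.5, 50.3]), 14.41, 1252, np.float64(-0.0039))
hole 1 (array([102.6,  -3.3]), array([17.8, 16.5]), 0.82, 174, np.float64(-0.0042))
w_lamp 30 [-8.8 10.3] w_lamp 60 [-9.  10.1] w_lamp 90 [-9.  10.1] w_lamp 120 [-9.1 10. ] w_lamp 150 [-8.9 10. ] w_lamp 180 [-9.2 10. ] 0.21315254873293085
scene0 30 [-10.9   9.2] scene0 60 [-10.4  10. ] scene0 90 [-10.3   9.2] scene0 120 [-10.9   9.1] scene0 150 [-10.7   8.9] scene0 180 [-10.3   8.8] 0.21411528640495198
8.0667 0.007426504548074465 59.009056091308594 [ 0.55869156 -0.04674957  0.13274956] [-0.8532838  -0.42714304  5.55821235]
```

Run:
```python
from h import *
from workcell import r, command_gripper, optics
s=r.read_state(); e=s["eef_pos"]; off=e[2]-.080   # TCP above eye
r.move_straight([e[0],e[1],.20],speed=.12); print(r.read_state()["contact_force"],r.read_state()["grip_width"])
r.move_straight([e[0],e[1],.32],speed=.2)
yaw=np.deg2rad(23.2); ax=np.array([np.cos(yaw),np.sin(yaw)]); post=np.array([.615,-.331])
q=down(yaw)
P=lambda dist,dz=0:np.array([*(post-dist*ax),.150+.17*min(dist,90)+dz+off])
r.reach(P(118,0)*0+np.array([*(post-.118*ax),.32]),q)
z=lambda d:.150+.17*min(d,.085)+off
r.move_straight([*(post-.118*ax),z(.118)],speed=.15)
r.hold(.2); wrist("w_pre"); 
for n in("scene","side"):
    p,_=optics.get_image(n); print(n)
    m=optics.camera_model(n); X=np.array([*(post-.08*ax),.165]); c=np.array(m["R"])@X+np.array(m["t"]); uv=(np.array(m["K"])@c)[:2]/c[2]; print(uv)
    u,v=np.clip(uv.astype(int),[70,70],[489,349]); cv2.imwrite(f"pics/pre_{n}.png",cv2.resize(p[v-70:v+70,u-70:u+70,::-1],(380,380),interpolation=cv2.INTER_CUBIC))
a=[cv2.imread(f"pics/pre_{n}.png") for n in("scene","side")]; cv2.imwrite("pics/pre.png",np.hstack(a))
s=r.read_state();print(s["time_s"],s["eef_pos"],s["grip_width"])
```

```text
[-0.3966351  -0.13161126 -2.20323274] 0.006995384597189883
scene
[181.84673032 122.87163627]
side
[362.8946821  157.14183224]
11.9833 [ 0.50661534 -0.37758516  0.2177007 ] 0.007323591032807052
```

View pics/pre.png

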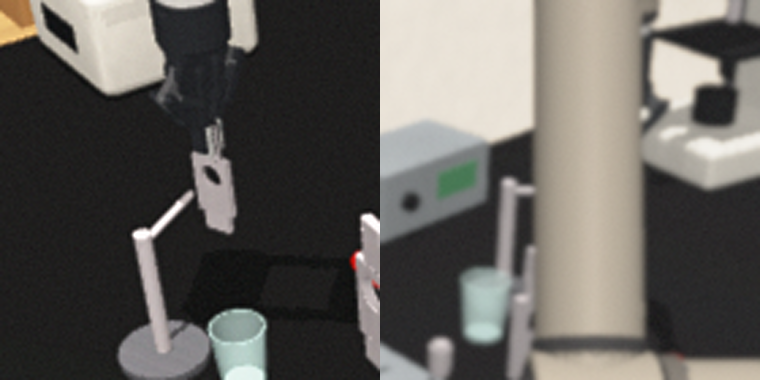

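The left crop shows the gauge vertical in the gripper. Its eye is at (211,175), on the extension of the peg line from (142,235) through (190,194). I'll slide it on.

Run:
```python
from h import *
from workcell import r, command_gripper, optics
yaw=np.deg2rad(23.2); ax=np.array([np.cos(yaw),np.sin(yaw)]); post=np.array([.615,-.331])
off=.1327-.080; z=lambda d:.150+.17*min(d,.085)+off
print(r.move_straight([*(post-.085*ax),z(.085)],speed=.1,max_force=6))
h=r.move_straight([*(post-.045*ax),z(.045)],speed=.08,max_force=6); s=r.read_state(); print(h,s["eef_pos"],s["contact_force"])
if not h:
    print(r.move_straight([*(post-.045*ax),z(.045)-.014],speed=.04,max_force=2.5))
    s=r.read_state(); print(s["time_s"],s["eef_pos"],s["eef_pos"][2]-z(.045),s["contact_force"])
p,_=optics.get_image("scene"); u,v=182,123
cv2.imwrite("pics/ins.png",cv2.resize(p[v-70:v+70,u-70:u+70,::-1],(500,500),interpolation=cv2.INTER_CUBIC))
```

```text
False
False [ 0.57371903 -0.34854147  0.21009265] [ 0.66391884  0.34685138 -2.16834002]
True
13.4333 [ 0.57366718 -0.34930309  0.20169448] -0.00865552115836224 [-0.52642893  1.02495509  4.28234144]
```

View pics/ins.png

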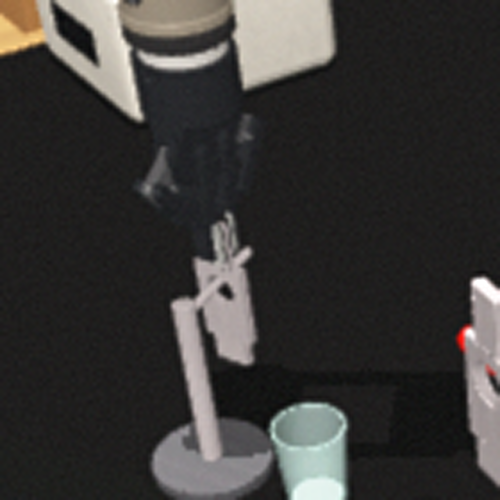

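Contact came at -8.7 mm, as expected, and the picture shows the peg passing through the eye and resting against its top. Next I'll release, retreat and check the gauge while moving to the lamp.

Run:
```python
from h import *
from workcell import r, command_gripper, optics
e=r.read_state()["eef_pos"]
command_gripper(.025); r.move_straight([e[0],e[1],e[2]+.09],speed=.15)
p,_=optics.get_image("scene"); u,v=182,123; A=cv2.resize(p[v-70:v+70,u-70:u+70,::-1],(390,390),interpolation=cv2.INTER_CUBIC)
r.move_straight([e[0],e[1],.36],speed=.2)
b=np.array([.5188,.3985])+.055*np.array([np.cos(np.deg2rad(-24.2)),np.sin(np.deg2rad(-24.2))])
q=down(np.deg2rad(65.8)); print(b,r.solve_ik([*b,.2],q),r.solve_ik([*b,.2],down(np.deg2rad(-114.2))))
command_gripper(.045,100)
r.reach([*b,.2],q); r.move_straight([*b,.10],speed=.2)
h=r.move_straight([*b,.040],speed=.1,max_force=12); s=r.read_state(); print(h,s["eef_pos"])
p,_=optics.get_image("scene"); B=cv2.resize(p[250:390,260:400,::-1],(390,390),interpolation=cv2.INTER_CUBIC)
cv2.imwrite("pics/ab.png",np.hstack([A,B])); print(s["time_s"])
```

```text
[0.56896661 0.37595423] [ 4.71640641e-01  6.78008514e-01  1.11395711e+00 -4.44089210e-16
  1.34962703e+00 -6.76786006e-01] [ 4.71640641e-01  6.78008514e-01  1.11395711e+00 -4.44089210e-16
  1.34962703e+00  2.46480665e+00]
False [0.5694249  0.37620551 0.04065676]
19.4583
```

View pics/ab.png

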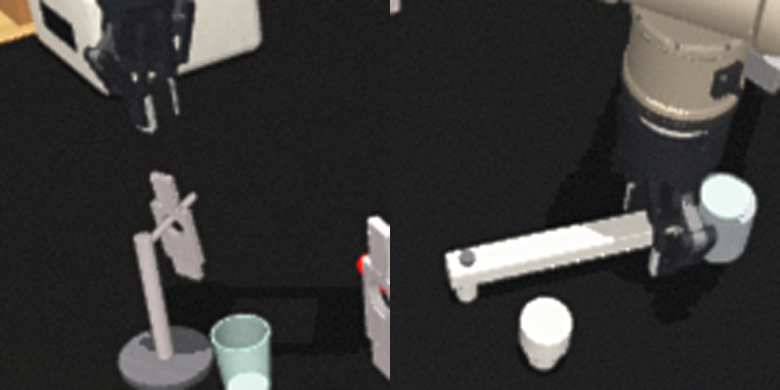

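The left crop shows the gauge hanging freely on the peg. The right crop shows the fingers straddling the bar next to the drum. Now I'll grip, lift a little and check that it is level.

Run:
```python
from fit import *
from workcell import r, command_gripper, optics
command_gripper(0,110); s=r.read_state(); e=s["eef_pos"]; print(s["grip_width"],s["grip_force"],e,s["torque"])
r.move_straight([e[0],e[1],.14],speed=.08); r.hold(.4); s=r.read_state(); print(s["time_s"],s["eef_pos"],s["grip_width"],s["torque"],s["contact_force"])
p,d=optics.get_image("scene"); m=optics.camera_model("scene")
np.savez("pics/lift.npz",p=p,d=d,**{k:np.array(m[k]) for k in "KRt"})
P=pts("lift",.115,.165,.45,.76,.27,.45); a=np.deg2rad(-24.2); u=np.array([np.cos(a),np.sin(a)]); v=np.array([-u[1],u[0]])
D=P[:,:2]-[.5188,.3985]; l=D@u; w=D@v
for lo in(.09,.12,.15,.18): k=(l>lo)&(l<lo+.03)&(abs(w)<.02); print(lo,k.sum(),np.percentile(P[k,2],[50,80]))
k=(abs(l)<.02)&(abs(w)<.02); print("drum",np.percentile(P[k,2],[50,80]))
```

```text
0.018169035993694682 108.92078518867493 [0.56929251 0.37603996 0.04111411] [-0.13473692  0.22189365 -0.02382567]
21.6583 [0.56926734 0.37602457 0.13988103] 0.01858537354636122 [ 0.00768055 -0.00394004 -0.00892323] [-0.08876385  0.28525173 -6.32368435]
0.09 206 [0.1427924  0.14443304]
0.12 214 [0.14287396 0.14473667]
0.15 212 [0.14276664 0.1443149 ]
0.18 230 [0.14284161 0.1451415 ]
drum [0.15421517 0.15558641]
```

Run:
```python
from fit import *
from workcell import r, optics
a=np.deg2rad(-4.1); ax=np.array([np.cos(a),np.sin(a)]); C=np.array([.5587,-.0473]); T=C-.045*ax
q=down(a+np.pi/2); e=r.read_state()["eef_pos"]
r.move_straight([e[0],e[1],.24],speed=.15)
r.reach([*T,.24],q); r.move_straight([*T,.1111],speed=.08); r.hold(.8)
s=r.read_state(); print(s["time_s"],s["eef_pos"],T,s["torque"],s["grip_width"])
p,d=optics.get_image("scene"); m=optics.camera_model("scene")
np.savez("pics/fin.npz",p=p,d=d,**{k:np.array(m[k]) for k in "KRt"})
cv2.imwrite("pics/fin.png",cv2.resize(p[90:300,130:410,::-1],(784,588),interpolation=cv2.INTER_CUBIC))
v=np.array([-ax[1],ax[0]]); P=pts("fin",.095,.14,.4,.72,-.12,.04); D=P[:,:2]-C; l=D@ax; w=D@v
for lo in(.0,.03,.06,.09): k=(l>lo)&(l<lo+.03)&(abs(w)<.02); print(lo,np.median(P[k,2]),np.percentile(w[k&(abs(P[:,2]-.115)<.004)],[3,97]))
k=(P[:,2]>.1215)&(l<-.07); print("drum",cv2.minEnclosingCircle(np.c_[l,w][k].astype(np.float32)*1000),np.median(P[k,2])); print("lmax",l.max())
k=(P[:,2]>.1175)&(l>.07); print("screw",np.c_[l,w][k].mean(0) if k.any() else None)
Q=pts("fin",.025,.036,.38,.74,-.15,.05); D=Q[:,:2]-C; L=np.c_[D@ax,D@v]; print("jig",np.percentile(L,[.5,99.5],axis=0))
```

```text
26.65 [ 0.51382821 -0.04408604  0.11110608] [ 0.51381516 -0.04408262] [-0.0235523  -0.00326629  0.03219222] 0.018445649994745204
0.0 0.11317386786054517 [-0.00959396  0.01048699]
0.03 0.11323228904970967 [-0.0100224   0.00931617]
0.06 0.11317909521085963 [-0.00970033  0.01062396]
0.09 0.1128370428933927 [-0.01027444  0.00935709]
drum ((-99.05364990234375, 0.6776512861251831), 25.130590438842773) 0.12575944936820377
lmax 0.11487011049821871
screw [0.09661537 0.00092714]
jig [[-0.13850044 -0.04507675]
 [ 0.13988296  0.04336232]]
```

View pics/fin.png

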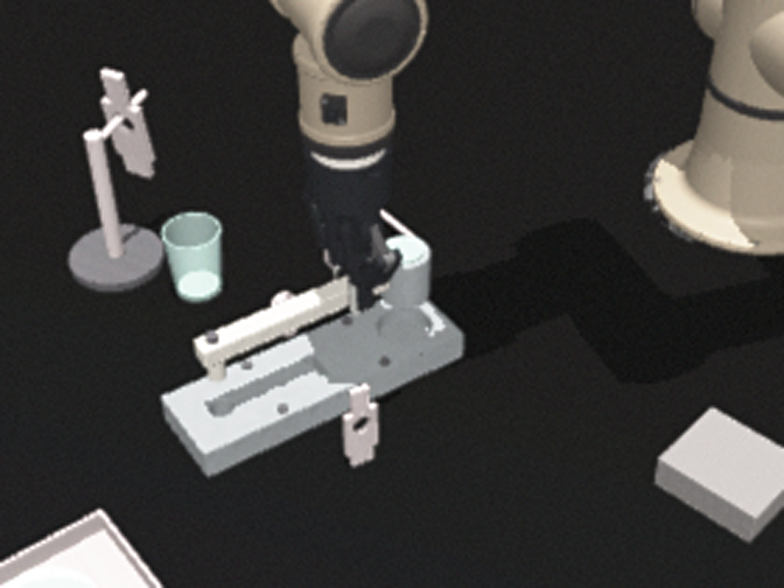

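The last picture shows the lamp arm level over the jig, with its drum at (405,265) above the recess and its pin at (215,370) above the hole. The gauge is still on the peg, and the fits agree to about 1 mm. I'll hand it in.

```bash
python3 -c "
from workcell import r
print(r.finish_job())"
```

```text
the job is handed in; nothing more can be done
None
```

The job is handed in: the gauge hangs free on the stand's peg, and the lamp arm is held level by its balance point about 4 cm above the jig, drum over the recess and pin over the hole to about 1 mm, with 26.65 s on the robot's clock at the last check.

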